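# Build up a cell stack: separator sheet, then the next plate, behind a sprung stop

## Task

Build up the test-cell stack in the cradle: slide the white separator sheet along the loading ledge, without lifting it off, against the sprung stop until its rear edge slips in behind the ledge's lip, and press it down flat on the lower plate. Then lay the steel plate with the grip rib squarely on top of it, pressing the stop back with the plate's end so that it too goes down flat between lip and stop; press it fully home and let go. Never drive the sprung stop all the way back, and leave the petri dish, tube rack and timer where they are.

Things in the scene. Friction and masses are not known exactly. Their poses are not given: they have to be found in the camera images.
- cradle: stacking cradle, fixed to the bench, grey base 124 x 350 mm with aluminium parts. Origin: on the bench top, under the middle of the lip; x across, y along the cradle (world y within 0.2 rad). From the lip (y = 0) the loading ledge runs to y = +160 mm: flat, 112 mm wide, no side walls, top at z = 31 mm. The nest lies on the -y side
- lip (a point): middle of the lip, the edge where the ledge's top (31 mm above the bench) ends over the nest; axes as the cradle's. A finger notch, 60 mm wide (x = +-30 mm) and open toward the nest, is cut into the ledge here, from y = 0 to +42 mm, down to z = 10 mm, so that fingers can follow the sheet's rear edge past the lip and push it down
- nest (a point): centre of the top of the lower steel plate (90 x 120 mm, fixed in the nest from lip to y = -120 mm), 22 mm above the bench; axes as the cradle's. Guide walls, inner faces 95 mm apart, top at z = 44 mm, stand along the nest from cradle y = -23 to -113 mm; from there lead-ins flare out to y = +17 mm, about 116 mm apart
- stop (a joint): sprung stop, a black bar 80 mm wide across the nest's far end, z = 23.5 to 50 mm: 0 at rest (face at cradle y = -114 mm, so the gap to the lip is shorter than sheet and plate), grows as it is pressed back to -y; end of travel 0.024 m, keep below 0.021. 3 N starts it, 0.25 N more per mm; springs back
- separator_center (a point): centre of the white rigid separator sheet, 90 (x) x 120 (y) x 6 mm, 0.09 kg; starts on the ledge, askew. Pushed over the lip it tips on to the lower plate, 9 mm below, and slips behind the lip once the stop is pressed back over 6 mm; friction can hold its rear edge up: press it down, 10 N; home: cradle x = 0, y = -60, z = 25 mm
- next_plate_center (a point): centre of the steel plate proper, 90 (x) x 122 (y) x 12 mm, 0.32 kg, flat on the bench. A black grip rib stands on its middle: 16 (x) x 70 (y) mm, from 6 to 40 mm above this point. Either end may lead. Home on the sheet: cradle x = 0, y = -61, z = 34 mm, underside 3 mm below the ledge's top; goes down with the stop pressed back over 8 mm, pinched likewise
- petri: petri dish, 62 mm across, 16 mm high, loose bystander; origin at its underside's centre
- rack: blue micro tube rack, 66 x 105 x 33 mm, loose bystander; origin at its underside's centre
- timer: white lab timer, 62 x 68 x 20 mm, loose bystander; origin at its underside's centre
Mind the look-alikes: they are no part of the job. Leave any red look-alike of the part that bears separator_center alone. Leave any orange look-alike of the part that bears next_plate_center alone.

How it is judged:
By the outcome, as a careful person would: the job done as asked, in the order asked, and still so for the second after the job is handed in, with the robot touching nothing.
It also fails if it takes over 72 s, if anything falls off the work surface, if the arm or the gripper's body presses on something with over 40 N, if the wrist force passes 120 N, or if a joint passes its speed limit or range.

## Robot

A 6-joint arm with a two-finger parallel gripper is mounted at the origin on a cart in front of the work surface, level with it; the furniture and walls round the work are solid. World frame = base frame: x ahead of the robot, y to its left, z up, the work surface at z = 0. Lengths are in m, angles in rad, forces in N, time in s.
With the tool pointing down it reaches from about 0.225 to 0.875 m from the base axis. Payload 3.4 kg.
Tool frame: the origin (TCP) lies at the centre of the arm's flange, where the gripper is bolted on; the fingertips stand manip.tcp_to_tips ahead of it and the grasp point (between the pads) lies 155 mm ahead of it (manip.tcp_to_tips is the distance from the TCP to the fingertips, in m); z points along the fingers, y is the line along which they close (so a half turn about z gives the same grasp; the last joint's range is limited). The gripper opens to 85 mm and grips with 20 to 120 N. Pads are 22 mm wide; open, the fingers measure 114 mm over their backs; the gripper's body (76 mm by 85 mm) begins 54 mm behind the grasp point. The pads swing forward as they close: fully open they stand 13 mm farther back than shut.
Start: joints at [1.128, 0.276, 1.505, -0, 1.361, -0.121], TCP at [0.182, 0.545, 0.405] pointing down, gripper open.
Joint ranges: [-2.89, 2.89], [-0.75, 2.08], [0.22, 2.7], [-1.18, 4.32], [0.11, 2.71], [-2.7, 2.7]. Speed limits (rad/s): [2.57, 2.57, 3.14, 3.14, 3.14, 3.14].

## Interface

Orientations are given as a unit quaternion [w, x, y, z].
In Python, from rig import sensors, imaging, manip gives the robot as it stands. The module is installed in compiled form; this text tells all that it offers.
- The arm moves only by the tool jog_arm, never from a script. Its argument "plan" is a list of rows, each an object of numbers: "dx", "dy", "dz": the shift along the tool's x, y, z in mm; "ax", "ay", "az": the turn, a rotation vector about the tool's x, y, z in units of 6 degrees (1.0 is 6 degrees); "grip": the closure, from 0 (fully open) to 1 (shut). A call has 1 to 20 rows; each row shifts and turns the commanded pose from where the row before left it, along the tool's axes as they then stand; what a row does not reach is not made up. A row lasts 1/12 s, in which the tool goes at most 41.7 mm and 7.16 degrees, less where a joint would pass 70% of its speed; a pose out of reach is approached as far as the arm can. A call is refused whole if a number of a shift passes 41.7 or a number of a turn 1, either way. A call with a gripper value outside its range is refused whole. The fingers move at their own pace and stop on an object; "grip_force" is the grip in N (left out, the last holds). Time passes only in rows, so rows that do not move let the fingers close. It gives the time, the measured TCP pose, the force, the opening and the grip force at its end, in the units of the state.
- sensors.get_state(): the state, without advancing time (a new reading comes with each control period).
- imaging.get_image(name): name is "scene" or "top" or "wrist"; returns a dict with "image" (480x640x3 uint8, red, green, blue), "K" (3x3 intrinsics, pixels), "extrinsics" (4x4, takes a point from world to camera coordinates). Camera axes: x right, y up, looking along -z (the intrinsics and any distortion apply to the point x, -y, -z); pixel columns grow to the right and rows downward; lengths in m; the calibration is good to about 2 mm. A picture is of the moment at which its call begins. There is no depth.
- manip.sign_off(): hands the job in; it is judged then, once.
The state is a dict: "clock": time; "qpos": joint angles; "qd": joint speeds; "effort": joint torques, N m; "position": TCP position; "ee_rot": TCP orientation; "contact_force": force on the tool from outside, world axes, zero at the start; "moment": the same for the moment, N m; "width": finger opening in m; "gripper_force": force on a finger pad.
Only numpy, scipy, OpenCV 4.12 (cv2) and the standard library are available. Lean on these libraries where they do the work, as an engineer would, in place of code of your own. Each camera call takes 0.05 s, during which the arm holds its last target. There are 200 camera calls.

## Working session

There is one attempt and no reset: what is moved stays moved. The work goes in short steps, Python scripts to look and compute and a tool call to move; the robot and the scene stay as the last step left them, time stands still between calls to the robot, and variables do not carry over. Pictures are saved under pics/ and viewed, at most 10 in all, crops included, and the job is handed in when it is done.

Besides the shell and the picture viewer there is one more tool, called after "Call:" as a command line: name --argument value ..., lists and objects as JSON in quotes. jog_arm: Moves the arm, as the interface text tells. Its arguments: {"type":"object","properties":{"plan":{"type":"array"},"grip_force":{"type":"number"}},"required":["plan"]}

```bash
mkdir -p pics; python3 - <<'E'
from rig import sensors, imaging, manip
import cv2,numpy as np,pickle
s=sensors.get_state();print(s);print(manip.tcp_to_tips)
d={}
for n in("scene","top"):
    r=imaging.get_image(n);d[n]=r;cv2.imwrite(f"pics/{n}0.png",r["image"][:,:,::-1]);print(n,{k:v for k,v in r.items() if k!="image"})
pickle.dump(d,open("d0.pkl","wb"))
E
```

```text
{'clock': 0.0, 'qpos': array([ 1.12800805e+00,  2.76596439e-01,  1.50612598e+00, -1.34802858e-05,
        1.36069900e+00, -1.21000940e-01]), 'qd': array([ 0.00073151,  0.00021666,  0.0009901 ,  0.0011517 , -0.00028772,
       -0.00074881]), 'effort': array([-1.84398661e-03, -4.16780126e+01, -2.45801586e+01, -1.49018765e-04,
        1.08667585e-02,  3.03393428e-06]), 'position': array([0.18176838, 0.5452923 , 0.40384145]), 'ee_rot': array([-2.48028609e-04,  1.60198937e-01,  9.87084325e-01, -8.80124869e-04]), 'contact_force': array([-0.19807975,  0.5063887 , -1.17489948]), 'moment': array([ 0.01631183, -0.00390949,  0.02147765]), 'gripper_force': 0.0, 'width': 0.0853391624306235}
0.1734
scene {'K': array([[587.55137285,   0.        , 327.10137555],
       [  0.        , 587.55137285, 232.09804442],
       [  0.        ,   0.        ,   1.        ]]), 'extrinsics': array([[ 0.71164694, -0.70251952, -0.00499575, -0.21013337],
       [ 0.41872315,  0.41843198,  0.80596873, -0.31948227],
       [-0.56411838, -0.57565702,  0.59193703, -1.74585056],
       [ 0.        ,  0.        ,  0.        ,  1.        ]])}
top {'K': array([[488.15497901,   0.        , 325.48629859],
       [  0.        , 488.15497901, 249.434335  ],
       [  0.        ,   0.        ,   1.        ]]), 'extrinsics': array([[-0.07183572, -0.99739999,  0.00573427,  0.19469368],
       [ 0.97199859, -0.06871429,  0.22471557, -0.47488559],
       [-0.22373729,  0.0217163 ,  0.97440753, -1.34000723],
       [ 0.        ,  0.        ,  0.        ,  1.        ]])}
```

View pics/top0.png

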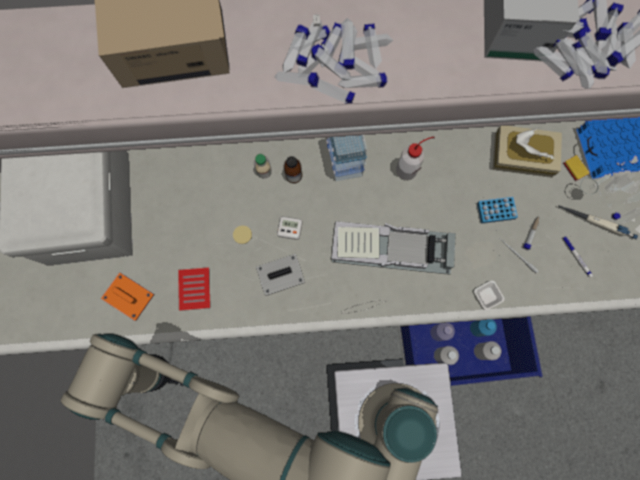

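View pics/scene0.png

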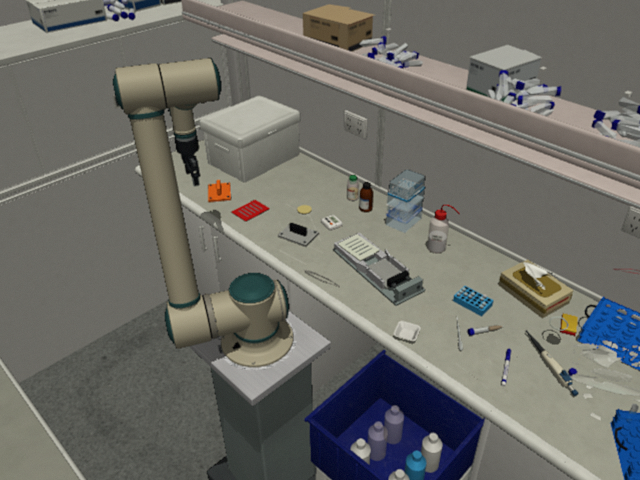

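Candidates. Separator: the white slotted sheet on the ledge (top 358,241) against the red one (194,288). The white one fits. Plate: the steel one with a black rib (281,274) against the orange one (128,296). The steel one fits. I'll confirm both in a crop.

```bash
cat > h.py <<'E'
import numpy as np,cv2
from scipy.spatial.transform import Rotation as R
def ray(cam,px,z):
    K,E=cam["K"],cam["extrinsics"];px=np.atleast_2d(px).astype(float)
    c=np.c_[(px-K[:2,2])/[K[0,0],K[1,1]],np.ones(len(px))]*[1,-1,-1]
    d=c@E[:3,:3]; o=-E[:3,:3].T@E[:3,3]
    return o+d*((z-o[2])/d[:,2])[:,None]
def proj(cam,p):
    K,E=cam["K"],cam["extrinsics"];c=(np.atleast_2d(p)@E[:3,:3].T+E[:3,3])*[1,-1,-1]
    return (c/c[:,2:])[:,:2]*[K[0,0],K[1,1]]+K[:2,2]
def rot(s): q=s["ee_rot"];return R.from_quat([q[1],q[2],q[3],q[0]])
E
python3 - <<'E'
import pickle,cv2
from h import *
d=pickle.load(open("d0.pkl","rb"));t=d["top"];im=t["image"]
cv2.imwrite("pics/crop0.png",cv2.resize(im[205:305,240:470,::-1],None,fx=3.4,fy=3.4,interpolation=cv2.INTER_CUBIC))
for n,p,z in(("sep",(358,241),.037),("plate",(281,274),.012),("ribtop",(280,272),.046),("stop",(432,249),.05),("timer",(290,228),.02),("petri",(242,234),.016),("rack",(497,210),.033)):print(n,ray(t,p,z).round(3))
E
```

```text
sep [[0.51  0.064 0.037]]
plate [[0.433 0.294 0.012]]
ribtop [[0.433 0.294 0.046]]
stop [[ 0.468 -0.144  0.05 ]]
timer [[0.567 0.26  0.02 ]]
petri [[0.56  0.402 0.016]]
rack [[ 0.576 -0.355  0.033]]
```

View pics/crop0.png

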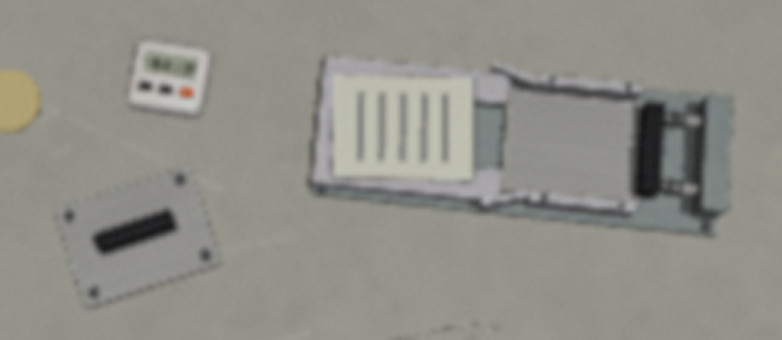

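The crop confirms it: the white slotted sheet is on the ledge (crop 402,127) and the steel plate with the black rib is at (135,238). Next come a rough cradle pose and a hover pose for the wrist camera.

```bash
cat >> h.py <<'E'
def go(s,p,yaw=None):
    """shift in tool axes (mm) to TCP p, and the turn az (units of 6 deg) to bring tool y to yaw"""
    r=rot(s);d=r.inv().apply(np.array(p)-s["position"])*1e3
    y=r.apply([0,1,0]);a=np.arctan2(y[1],y[0]);print("tool shift mm",d.round(1),"yaw now",np.degrees(a).round(2))
    if yaw is not None:print("az",(-(np.degrees(yaw-a)+180)%360-180)/6 if 0 else -((np.degrees(yaw-a)+180)%360-180)/6)
    z=r.apply([0,0,1]);print("tool z",z.round(4))
E
python3 - <<'E'
import pickle
from h import *
from rig import sensors,imaging
d=pickle.load(open("d0.pkl","rb"));t=d["top"]
c=lambda x,y:(240+x/3.4,205+y/3.4)
for n,a,z in(("ledge back",[c(325,57),c(313,186)],.031),("ledge side",[c(325,57),c(500,71)],.031),("stop",[c(642,105),c(638,192)],.05),("lip",[c(503,85),c(500,190)],.026),("base",[c(316,192),c(712,233)],.0),("rib",[c(95,244),c(174,218)],.046)):
    p=ray(t,a,z);v=p[1]-p[0];print(n,p.round(3).tolist(),np.degrees(np.arctan2(v[1],v[0])).round(1))
s=sensors.get_state();go(s,[.47,.05,.40],np.radians(-2))
w=imaging.get_image("wrist");E=w["extrinsics"];o=-E[:3,:3].T@E[:3,3];print("wristcam in tool",rot(s).inv().apply(o-s["position"]),"look",rot(s).inv().apply(-E[2,:3]),w["K"][0])
E
```

```text
ledge back [[0.574, 0.124, 0.031], [0.461, 0.143, 0.031]] 170.5
ledge side [[0.574, 0.124, 0.031], [0.551, -0.026, 0.031]] -98.8
stop [[0.507, -0.14, 0.05], [0.433, -0.128, 0.05]] 170.6
lip [[0.539, -0.028, 0.026], [0.447, -0.016, 0.026]] 172.7
base [[0.462, 0.14, 0.0], [0.402, -0.199, 0.0]] -100.1
rib [[0.422, 0.328, 0.046], [0.439, 0.262, 0.046]] -75.5
tool shift mm [-430.1 -378.7    4.5] yaw now 71.56
az 12.26066534630791
tool z [-7.0e-04 -1.5e-03 -1.0e+00]
wristcam in tool [ 0.0839995  -0.00141679  0.03088662] look [-3.23386024e-01 -6.55321586e-04  9.46266902e-01] [390.3850497    0.         319.57773754]
```

Call:
jog_arm --plan '[{"dx":-28.5,"dy":-24.5},{"dx":-28.5,"dy":-24.5},{"dx":-28.5,"dy":-24.5},{"dx":-28.5,"dy":-24.5},{"dx":-28.5,"dy":-24.5},{"dx":-28.5,"dy":-24.5},{"dx":-28.5,"dy":-24.5},{"dx":-28.5,"dy":-24.5},{"dx":-28.5,"dy":-24.5},{"dx":-28.5,"dy":-24.5},{"dx":-28.5,"dy":-24.5},{"dx":-28.5,"dy":-24.5},{"dx":-28.5,"dy":-24.5},{"dx":-28.5,"dy":-24.5},{"dx":-28.5,"dy":-24.5},{"dx":-28.5,"dy":-24.5}]'

```text
$.plan[0]: bad value
```

Call:
jog_arm --plan '[{"az":0.97,"grip":0.7},{"az":0.97},{"az":0.97},{"az":0.97},{"az":0.97},{"az":0.97},{"az":0.97},{"az":0.97},{"az":0.97},{"az":0.97},{"az":0.97},{"az":0.97},{"az":0.97},{"az":0.97},{}]'

```text
$.plan[0]: bad value
```

```bash
python3 - <<'E'
import pickle
from h import *
from rig import sensors,imaging
s=sensors.get_state();print(s["clock"],s["width"],s["contact_force"]);go(s,[.49,.03,.40],np.radians(-9.3))
w=imaging.get_image("wrist");pickle.dump(w,open("w1.pkl","wb"));cv2.imwrite("pics/w1.png",w["image"][:,:,::-1])
E
```

```text
0.15 0.08568550867772816 [-0.12104841  0.59114202 -0.04786447]
tool shift mm [-455.4 -391.4    4.5] yaw now 71.56
az 13.476887075610525
tool z [-6.0e-04 -1.3e-03 -1.0e+00]
```

View pics/w1.png

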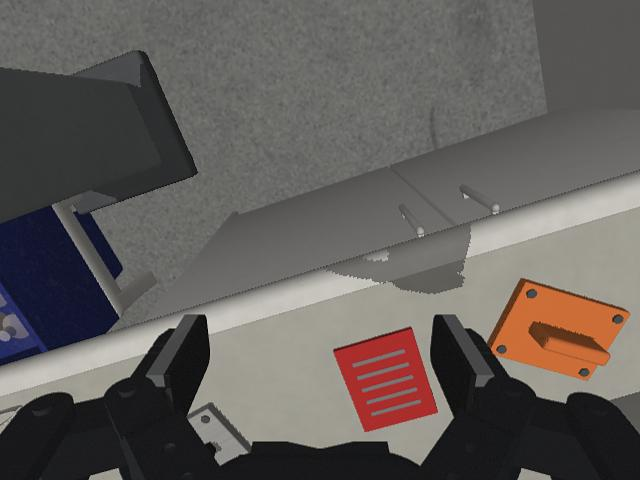

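The arm did not move, because rows were rejected as bad values; the image still shows the start view, with the red and orange look-alikes. I'll resend with every key given.

Call:
jog_arm --plan '[{"dx":-27.9,"dy":-26.4,"dz":0,"ax":0,"ay":0,"az":0,"grip":0.7},{"dx":-27.9,"dy":-26.4,"dz":0,"ax":0,"ay":0,"az":0,"grip":0.7},{"dx":-27.9,"dy":-26.4,"dz":0,"ax":0,"ay":0,"az":0,"grip":0.7},{"dx":-27.9,"dy":-26.4,"dz":0,"ax":0,"ay":0,"az":0,"grip":0.7},{"dx":-27.9,"dy":-26.4,"dz":0,"ax":0,"ay":0,"az":0,"grip":0.7},{"dx":-27.9,"dy":-26.4,"dz":0,"ax":0,"ay":0,"az":0,"grip":0.7},{"dx":-27.9,"dy":-26.4,"dz":0,"ax":0,"ay":0,"az":0,"grip":0.7},{"dx":-27.9,"dy":-26.4,"dz":0,"ax":0,"ay":0,"az":0,"grip":0.7},{"dx":-27.9,"dy":-26.4,"dz":0,"ax":0,"ay":0,"az":0,"grip":0.7},{"dx":-27.9,"dy":-26.4,"dz":0,"ax":0,"ay":0,"az":0,"grip":0.7},{"dx":-27.9,"dy":-26.4,"dz":0,"ax":0,"ay":0,"az":0,"grip":0.7},{"dx":-27.9,"dy":-26.4,"dz":0,"ax":0,"ay":0,"az":0,"grip":0.7},{"dx":-27.9,"dy":-26.4,"dz":0,"ax":0,"ay":0,"az":0,"grip":0.7},{"dx":-27.9,"dy":-26.4,"dz":0,"ax":0,"ay":0,"az":0,"grip":0.7},{"dx":-27.9,"dy":-26.4,"dz":0,"ax":0,"ay":0,"az":0,"grip":0.7},{"dx":-27.9,"dy":-26.4,"dz":0,"ax":0,"ay":0,"az":0,"grip":0.7},{"dx":-27.9,"dy":-26.4,"dz":0,"ax":0,"ay":0,"az":0,"grip":0.7}]'

```text
clock: 1.62
position: [0.4902, -0.0322, 0.4047]
ee_rot: [0.0, 0.16, 0.987, 0.0]
contact_force: [0.8, 1.3, 0.7]
width: 0.0254
gripper_force: 0.0
```

Call:
jog_arm --plan '[{"dx":0,"dy":0,"dz":0,"ax":0,"ay":0,"az":0.97,"grip":0.7},{"dx":0,"dy":0,"dz":0,"ax":0,"ay":0,"az":0.97,"grip":0.7},{"dx":0,"dy":0,"dz":0,"ax":0,"ay":0,"az":0.97,"grip":0.7},{"dx":0,"dy":0,"dz":0,"ax":0,"ay":0,"az":0.97,"grip":0.7},{"dx":0,"dy":0,"dz":0,"ax":0,"ay":0,"az":0.97,"grip":0.7},{"dx":0,"dy":0,"dz":0,"ax":0,"ay":0,"az":0.97,"grip":0.7},{"dx":0,"dy":0,"dz":0,"ax":0,"ay":0,"az":0.97,"grip":0.7},{"dx":0,"dy":0,"dz":0,"ax":0,"ay":0,"az":0.97,"grip":0.7},{"dx":0,"dy":0,"dz":0,"ax":0,"ay":0,"az":0.97,"grip":0.7},{"dx":0,"dy":0,"dz":0,"ax":0,"ay":0,"az":0.97,"grip":0.7},{"dx":0,"dy":0,"dz":0,"ax":0,"ay":0,"az":0.97,"grip":0.7},{"dx":0,"dy":0,"dz":0,"ax":0,"ay":0,"az":0.97,"grip":0.7},{"dx":0,"dy":0,"dz":0,"ax":0,"ay":0,"az":0.97,"grip":0.7},{"dx":0,"dy":0,"dz":0,"ax":0,"ay":0,"az":0.97,"grip":0.7},{"dx":0,"dy":0,"dz":0,"ax":0,"ay":0,"az":0,"grip":0.7}]'

```text
clock: 2.87
position: [0.4898, -0.0302, 0.4045]
ee_rot: [-0.0, 0.766, 0.643, -0.0]
contact_force: [0.5, 0.9, -0.2]
width: 0.0257
gripper_force: 0.0
```

```bash
python3 - <<'E'
import pickle
from h import *
from rig import sensors,imaging
s=sensors.get_state();print(s["clock"],s["width"],s["contact_force"],s["position"]);go(s,[.49,-.03,.40],np.radians(-9.3))
w=imaging.get_image("wrist");pickle.dump(w,open("w1.pkl","wb"));cv2.imwrite("pics/w1.png",w["image"][:,:,::-1])
E
```

```text
2.8667 0.025682918869554677 [ 0.54480738  0.85304619 -0.16811261] [ 0.48977019 -0.03024666  0.40454254]
tool shift mm [0.3 0.2 4.5] yaw now -10.01
az -0.11803948760375249
tool z [-3.e-04  2.e-04 -1.e+00]
```

View pics/w1.png

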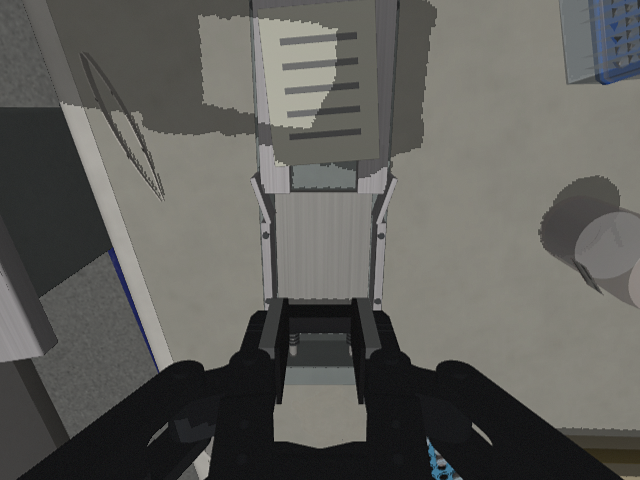

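```bash
python3 - <<'E'
import pickle
from h import *
w=pickle.load(open("w1.pkl","rb"));im=w["image"]
c=cv2.convertScaleAbs(im[130:310,235:415,::-1],alpha=1.3)
cv2.imwrite("pics/c1.png",cv2.resize(c,None,fx=3.3,fy=3.3,interpolation=cv2.INTER_NEAREST))
E
```

```text
(no output)
```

View pics/c1.png

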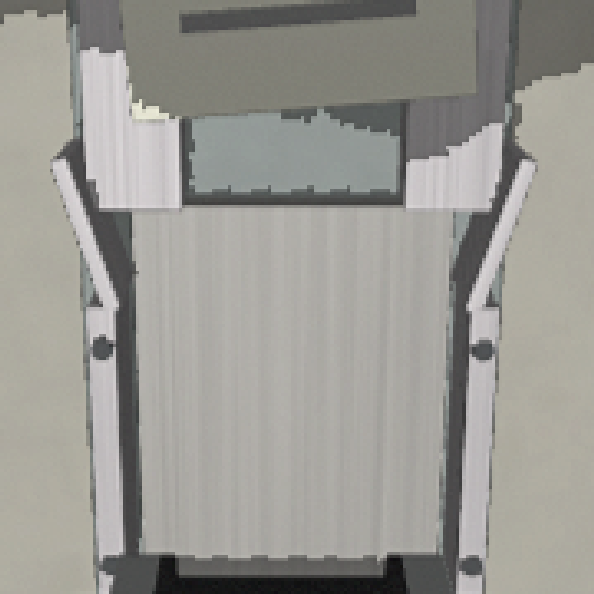

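The crop shows the lip at crop row 208, notch edges at columns 182 and 404, and the sheet's front corners at about (130,119) and (477,93).

```bash
python3 - <<'E'
import pickle
from h import *
w=pickle.load(open("w1.pkl","rb"));c=lambda x,y:(235+(x)/3.3,130+(y)/3.3)
P=lambda n,a,z:(lambda p:print(n,p.round(4).tolist(),"len",np.linalg.norm(p[1]-p[0]).round(4),"ang",np.degrees(np.arctan2(*(p[1]-p[0])[1::-1])).round(2),"mid",p.mean(0).round(4)))(ray(w,a,z))
P("notch",[c(182,208),c(404,208)],.031)
P("lip",[c(100,208.5),c(490,208.5)],.031)
P("wallL",[c(117,312),c(122,555)],.044)
P("wallR",[c(471,312),c(462,555)],.044)
P("walls far",[c(122,555),c(462,555)],.044)
P("walls near",[c(117,312),c(471,312)],.044)
P("plate w",[c(133,215),c(453,215)],.022)
P("plate w far",[c(142,550),c(440,550)],.022)
P("sheet front",[c(130,119),c(477,93)],.037)
P("sheet right",[c(477,93),(377,3)],.037)
d=pickle.load(open("d0.pkl","rb"));t=d["top"];q=lambda x,y:(240+x/3.4,205+y/3.4)
P("sheet top rear",[q(336,180),q(333,75)],.037)
P("sheet top front",[q(473,178),q(473,75)],.037)
E
```

```text
notch [[0.4641, -0.0187, 0.031], [0.5233, -0.0291, 0.031]] len 0.0601 ang -10.0 mid [ 0.4937 -0.0239  0.031 ]
lip [[0.4422, -0.015, 0.031], [0.5462, -0.0333, 0.031]] len 0.1055 ang -10.0 mid [ 0.4942 -0.0241  0.031 ]
wallL [[0.4429, -0.0408, 0.044], [0.4288, -0.1119, 0.044]] len 0.0725 ang -101.21 mid [ 0.4358 -0.0764  0.044 ]
wallR [[0.5361, -0.0572, 0.044], [0.5244, -0.1288, 0.044]] len 0.0725 ang -99.27 mid [ 0.5303 -0.093   0.044 ]
walls far [[0.4288, -0.1119, 0.044], [0.5244, -0.1288, 0.044]] len 0.0971 ang -9.99 mid [ 0.4766 -0.1204  0.044 ]
walls near [[0.4429, -0.0408, 0.044], [0.5361, -0.0572, 0.044]] len 0.0947 ang -10.0 mid [ 0.4895 -0.049   0.044 ]
plate w [[0.4493, -0.0201, 0.022], [0.5369, -0.0355, 0.022]] len 0.089 ang -10.0 mid [ 0.4931 -0.0278  0.022 ]
plate w far [[0.4302, -0.1222, 0.022], [0.5195, -0.1379, 0.022]] len 0.0907 ang -9.99 mid [ 0.4748 -0.13    0.022 ]
sheet front [[0.4561, 0.0079, 0.037], [0.5458, -0.0011, 0.037]] len 0.0901 ang -5.75 mid [0.501  0.0034 0.037 ]
sheet right [[0.5458, -0.0011, 0.037], [0.5583, 0.1144, 0.037]] len 0.1162 ang 83.79 mid [0.5521 0.0566 0.037 ]
sheet top rear [[0.4972, -0.0854, 0.037], [0.5011, -0.0556, 0.037]] len 0.03 ang 82.43 mid [ 0.4992 -0.0705  0.037 ]
sheet top front [[0.5341, -0.0913, 0.037], [0.5377, -0.0621, 0.037]] len 0.0295 ang 82.82 mid [ 0.5359 -0.0767  0.037 ]
```

Call:
jog_arm --plan '[{"dx":29.2,"dy":0.6,"dz":20,"ax":0,"ay":0,"az":0,"grip":0.8},{"dx":29.2,"dy":0.6,"dz":20,"ax":0,"ay":0,"az":0,"grip":0.8},{"dx":29.2,"dy":0.6,"dz":20,"ax":0,"ay":0,"az":0,"grip":0.8},{"dx":29.2,"dy":0.6,"dz":20,"ax":0,"ay":0,"az":0,"grip":0.8},{"dx":29.2,"dy":0.6,"dz":20,"ax":0,"ay":0,"az":0,"grip":0.8},{"dx":29.2,"dy":0.6,"dz":20,"ax":0,"ay":0,"az":0,"grip":0.8},{"dx":0,"dy":0,"dz":20,"ax":0,"ay":0,"az":0,"grip":0.8},{"dx":0,"dy":0,"dz":20,"ax":0,"ay":0,"az":0,"grip":0.8},{"dx":0,"dy":0,"dz":17,"ax":0,"ay":0,"az":0,"grip":0.8},{"dx":0,"dy":0,"dz":0,"ax":0,"ay":0,"az":0,"grip":0.8},{"dx":0,"dy":0,"dz":0,"ax":0,"ay":0,"az":0,"grip":0.8}]'

```text
clock: 3.83
position: [0.5234, 0.1417, 0.227]
ee_rot: [-0.001, 0.765, 0.644, -0.001]
contact_force: [0.9, 0.3, 0.3]
width: 0.0172
gripper_force: 0.0
```

```bash
cat >> h.py <<'E'
PSI=np.radians(-10.1);LIP=np.array([.494,-.024]);U=np.array([np.cos(PSI),np.sin(PSI)]);V=np.array([-np.sin(PSI),np.cos(PSI)])
def cr(p): d=np.array(p)[:2]-LIP;return np.array([d@U,d@V])
def W(x,y): return LIP+x*U+y*V
E
python3 - <<'E'
import pickle
from h import *
from rig import sensors,imaging
s=sensors.get_state();print(s["clock"],s["width"],s["contact_force"],s["position"],cr(s["position"]));go(s,[*W(0,.168),.206],PSI)
w=imaging.get_image("wrist");pickle.dump(w,open("w2.pkl","wb"));cv2.imwrite("pics/w2.png",w["image"][:,:,::-1])
E
```

```text
3.8333 0.01721811714507795 [0.92143193 0.26857507 0.33378287] [0.52337064 0.14171003 0.22704455] [-1.44533254e-04  1.68292684e-01]
tool shift mm [-0.3  0.2 21. ] yaw now -9.82
az 0.046763732194312034
tool z [-2.2e-03 -3.0e-04 -1.0e+00]
```

View pics/w2.png

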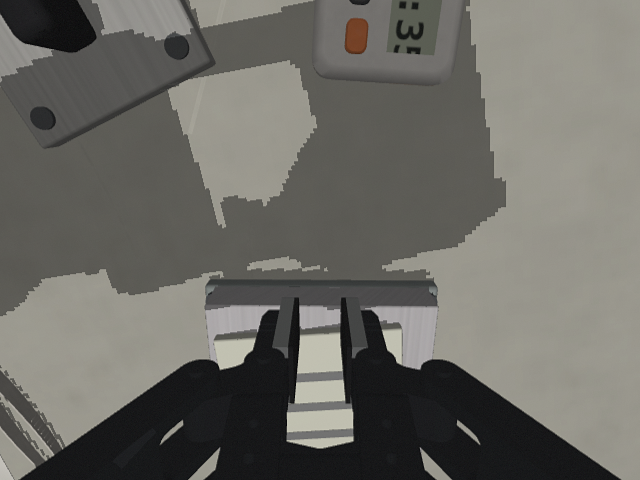

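The view shows the sheet's rear edge running from (215,338) to (402,325), and the ledge end at row ~305.

```bash
python3 - <<'E'
import pickle
from h import *
w=pickle.load(open("w2.pkl","rb"))
for n,a,z in(("ledge end",(207,306),.031),("ledge end",(437,306),.031),("rearL",(215,338),.037),("rearR",(402,325),.037),("timer edge",(330,78),0.0)):
    p=ray(w,a,z)[0];print(n,(cr(p)*1e3).round(1))
# tip
E=w["extrinsics"];K=w["K"]
from rig import sensors
s=sensors.get_state();r=rot(s);o=-E[:3,:3].T@E[:3,3]
for px in((290,298),(350,298)):
    d=r.inv().apply(E[:3,:3].T@np.array([(px[0]-K[0,2])/K[0,0],-(px[1]-K[1,2])/K[1,1],-1]));ot=r.inv().apply(o-s["position"])
    k=(.011-ot[0])/d[0];print("tip tool",(ot+k*d).round(4))
E
```

```text
ledge end [-55. 159.]
ledge end [ 54.4 159.7]
rearL [-50.8 145.3]
rearR [ 37.1 152.9]
timer edge [  2.9 261.7]
tip tool [ 0.011  -0.0133  0.1669]
tip tool [0.011  0.0098 0.167 ]
```

Call:
jog_arm --plan '[{"dx":-1.5,"dy":0,"dz":9,"ax":0,"ay":0,"az":0,"grip":0.8},{"dx":-1.5,"dy":0,"dz":9,"ax":0,"ay":0,"az":0,"grip":0.8},{"dx":0,"dy":0,"dz":3,"ax":0,"ay":0,"az":0,"grip":0.8},{"dx":0,"dy":0,"dz":0,"ax":0,"ay":0,"az":0,"grip":0.8}]'

```text
clock: 4.22
position: [0.5226, 0.1384, 0.206]
ee_rot: [-0.0, 0.766, 0.643, -0.001]
contact_force: [-0.0, -0.2, -0.2]
width: 0.0169
gripper_force: 0.0
```

Call:
jog_arm --plan '[{"dx":0,"dy":0,"dz":1,"ax":0,"ay":0,"az":0,"grip":0.8},{"dx":0,"dy":0,"dz":0,"ax":0,"ay":0,"az":0,"grip":0.8}]'

```text
clock: 4.38
position: [0.5232, 0.1387, 0.2058]
ee_rot: [0.0, 0.766, 0.643, 0.0]
contact_force: [-0.1, -0.8, 0.4]
width: 0.0168
gripper_force: 0.0
```

Call:
jog_arm --plan '[{"dx":0,"dy":0,"dz":1,"ax":0,"ay":0,"az":0,"grip":0.8},{"dx":0,"dy":0,"dz":0,"ax":0,"ay":0,"az":0,"grip":0.8}]'

```text
clock: 4.55
position: [0.5232, 0.1388, 0.2048]
ee_rot: [0.0, 0.766, 0.643, 0.0]
contact_force: [-0.3, 0.1, -1.3]
width: 0.0172
gripper_force: 0.0
```

Call:
jog_arm --plan '[{"dx":0,"dy":0,"dz":1,"ax":0,"ay":0,"az":0,"grip":0.8},{"dx":0,"dy":0,"dz":0,"ax":0,"ay":0,"az":0,"grip":0.8}]'

```text
clock: 4.72
position: [0.5232, 0.1388, 0.2046]
ee_rot: [0.0, 0.766, 0.643, 0.0]
contact_force: [-1.7, -0.8, 5.3]
width: 0.0172
gripper_force: 2.7
```

Call:
jog_arm --plan '[{"dx":0,"dy":0,"dz":1,"ax":0,"ay":0,"az":0,"grip":0.8},{"dx":0,"dy":0,"dz":0,"ax":0,"ay":0,"az":0,"grip":0.8}]'

```text
clock: 4.88
position: [0.5232, 0.1388, 0.2045]
ee_rot: [0.0, 0.766, 0.643, 0.0]
contact_force: [-3.1, -0.4, 12.2]
width: 0.0169
gripper_force: 5.9
```

Call:
jog_arm --plan '[{"dx":0,"dy":0,"dz":1,"ax":0,"ay":0,"az":0,"grip":0.8},{"dx":0,"dy":0,"dz":0,"ax":0,"ay":0,"az":0,"grip":0.8}]'

```text
clock: 5.05
position: [0.5231, 0.1388, 0.2044]
ee_rot: [0.0, 0.765, 0.643, 0.001]
contact_force: [-4.3, -1.1, 18.3]
width: 0.0173
gripper_force: 9.0
```

Contact with the ledge puts the tips 173.5 mm ahead. I'll lift slightly and push.

Call:
jog_arm --plan '[{"dx":0,"dy":0,"dz":-4.3,"ax":0,"ay":0,"az":0,"grip":0.8},{"dx":-2,"dy":0,"dz":0,"ax":0,"ay":0,"az":0,"grip":0.8},{"dx":-4,"dy":0,"dz":0,"ax":0,"ay":0,"az":0,"grip":0.8},{"dx":-6,"dy":0,"dz":0,"ax":0,"ay":0,"az":0,"grip":0.8},{"dx":-6,"dy":0,"dz":0,"ax":0,"ay":0,"az":0,"grip":0.8},{"dx":-6,"dy":0,"dz":0,"ax":0,"ay":0,"az":0,"grip":0.8},{"dx":-6,"dy":0,"dz":0,"ax":0,"ay":0,"az":0,"grip":0.8},{"dx":-6,"dy":0,"dz":0,"ax":0,"ay":0,"az":0,"grip":0.8},{"dx":-6,"dy":0,"dz":0,"ax":0,"ay":0,"az":0,"grip":0.8},{"dx":-6,"dy":0,"dz":0,"ax":0,"ay":0,"az":0,"grip":0.8},{"dx":-6,"dy":0,"dz":0,"ax":0,"ay":0,"az":0,"grip":0.8},{"dx":-6,"dy":0,"dz":0,"ax":0,"ay":0,"az":0,"grip":0.8},{"dx":-4,"dy":0,"dz":0,"ax":0,"ay":0,"az":0,"grip":0.8},{"dx":0,"dy":0,"dz":0,"ax":0,"ay":0,"az":0,"grip":0.8}]'

```text
clock: 6.22
position: [0.5118, 0.0748, 0.206]
ee_rot: [-0.0, 0.766, 0.643, -0.0]
contact_force: [0.3, 0.8, -0.5]
width: 0.0168
gripper_force: 0.0
```

```bash
python3 - <<'E'
import pickle
from h import *
from rig import sensors,imaging
s=sensors.get_state();print(s["clock"],s["contact_force"],s["position"],cr(s["position"]));go(s,[*W(0,.073),.2065],PSI)
a=imaging.get_image("top")["image"][205:305,300:470,::-1];b=imaging.get_image("scene")["image"][225:305,320:430,::-1]
w=imaging.get_image("wrist")["image"][200:,150:490,::-1]
f=lambda i:cv2.resize(i,(400,int(400*i.shape[0]/i.shape[1])),interpolation=cv2.INTER_CUBIC)
a,b,w=f(a),f(b),f(w);h=max(len(a)+len(b),len(w));o=np.zeros((h,800,3),np.uint8);o[:len(a),:400]=a;o[len(a):len(a)+len(b),:400]=b;o[:len(w),400:]=w;cv2.imwrite("pics/m3.png",o)
E
```

```text
6.2167 [ 0.27659058  0.80912328 -0.47990287] [0.51182312 0.07483632 0.20599458] [0.00021431 0.10043026]
tool shift mm [-27.4  -0.3  -0.5] yaw now -9.96
az 0.023356465152166567
tool z [-5.e-04 -3.e-04 -1.e+00]
```

View pics/m3.png

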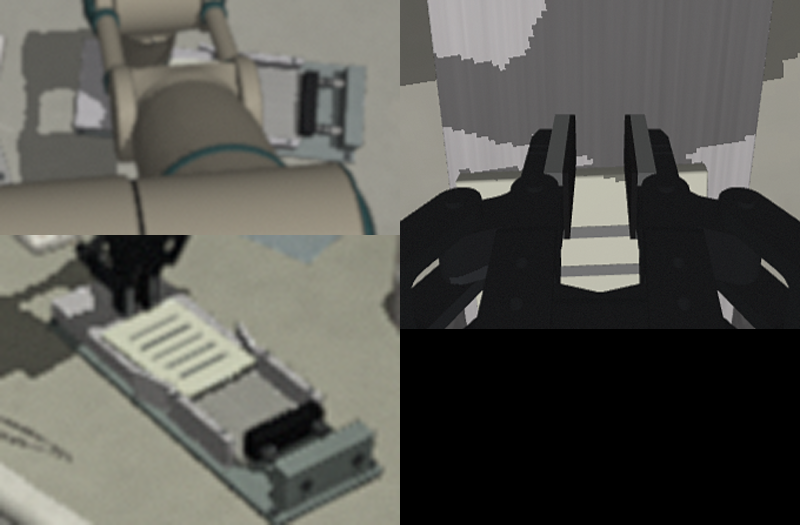

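Call:
jog_arm --plan '[{"dx":-5,"dy":0,"dz":0,"ax":0,"ay":0,"az":0,"grip":0.8},{"dx":-5,"dy":0,"dz":0,"ax":0,"ay":0,"az":0,"grip":0.8},{"dx":-5,"dy":0,"dz":0,"ax":0,"ay":0,"az":0,"grip":0.8},{"dx":-5,"dy":0,"dz":0,"ax":0,"ay":0,"az":0,"grip":0.8},{"dx":-5,"dy":0,"dz":0,"ax":0,"ay":0,"az":0,"grip":0.8}]'

```text
clock: 6.78
position: [0.5077, 0.0506, 0.206]
ee_rot: [0.0, 0.766, 0.643, 0.0]
contact_force: [0.5, 0.9, 0.1]
width: 0.017
gripper_force: 0.4
```

Call:
jog_arm --plan '[{"dx":-5,"dy":0,"dz":0,"ax":0,"ay":0,"az":0,"grip":0.8},{"dx":-5,"dy":0,"dz":0,"ax":0,"ay":0,"az":0,"grip":0.8},{"dx":-5,"dy":0,"dz":0,"ax":0,"ay":0,"az":0,"grip":0.8},{"dx":-5,"dy":0,"dz":0,"ax":0,"ay":0,"az":0,"grip":0.8},{"dx":-5,"dy":0,"dz":0,"ax":0,"ay":0,"az":0,"grip":0.8},{"dx":-5,"dy":0,"dz":0,"ax":0,"ay":0,"az":0,"grip":0.8},{"dx":-5,"dy":0,"dz":0,"ax":0,"ay":0,"az":0,"grip":0.8}]'

```text
clock: 7.37
position: [0.5014, 0.016, 0.2059]
ee_rot: [-0.0, 0.766, 0.643, -0.0]
contact_force: [-0.2, 0.2, 0.1]
width: 0.0172
gripper_force: 0.3
```

```bash
cat > look.py <<'E'
import sys
from h import *
from rig import sensors,imaging
s=sensors.get_state();print(s["clock"],s["contact_force"].round(1),s["position"],"cradle",cr(s["position"]).round(4),"tipz",(s["position"][2]-.1735).round(4),s["width"])
b=imaging.get_image("scene")["image"][225:305,320:430,::-1]
w=imaging.get_image("wrist")["image"][:,100:540,::-1]
f=lambda i:cv2.resize(i,(400,int(400*i.shape[0]/i.shape[1])),interpolation=cv2.INTER_CUBIC)
b,w=f(b),f(w);h=max(len(b),len(w));o=np.zeros((h,800,3),np.uint8);o[:len(b),:400]=b;o[:len(w),400:]=w;cv2.imwrite(sys.argv[1],o)
E
python3 look.py pics/m4.png
```

```text
7.3667 [-0.2  0.2  0.1] [0.50138938 0.01602597 0.20587935] cradle [0.0003 0.0407] tipz 0.0324 0.017211473490424824
```

View pics/m4.png

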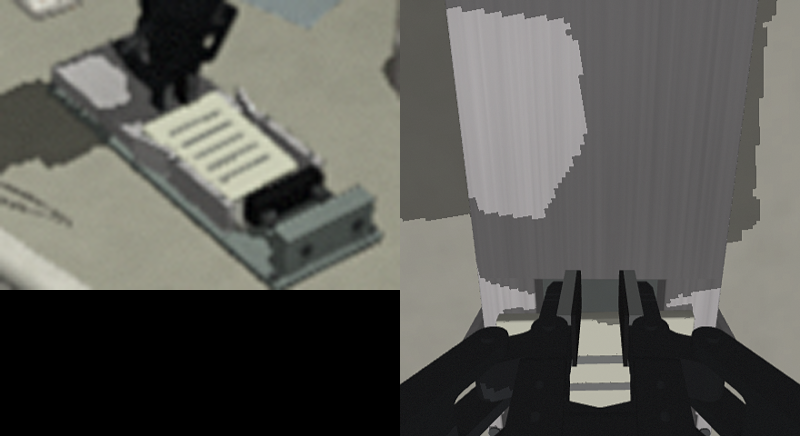

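The sheet lies between the guide walls, tipped in and straight, with its rear at y≈30 mm. Continuing in small steps.

Call:
jog_arm --plan '[{"dx":-5,"dy":0,"dz":0,"ax":0,"ay":0,"az":0,"grip":0.8},{"dx":-5,"dy":0,"dz":0,"ax":0,"ay":0,"az":0,"grip":0.8},{"dx":-5,"dy":0,"dz":0,"ax":0,"ay":0,"az":0,"grip":0.8},{"dx":-5,"dy":0,"dz":0,"ax":0,"ay":0,"az":0,"grip":0.8},{"dx":0,"dy":0,"dz":4.5,"ax":0,"ay":0,"az":0,"grip":0.8},{"dx":0,"dy":0,"dz":0,"ax":0,"ay":0,"az":0,"grip":0.8}]'

```text
clock: 7.97
position: [0.4979, -0.0035, 0.2009]
ee_rot: [-0.0, 0.766, 0.643, -0.0]
contact_force: [-0.4, 0.5, -0.2]
width: 0.0169
gripper_force: 0.0
```

Call:
jog_arm --plan '[{"dx":-3,"dy":0,"dz":0,"ax":0,"ay":0,"az":0,"grip":0.8},{"dx":-3,"dy":0,"dz":0,"ax":0,"ay":0,"az":0,"grip":0.8},{"dx":0,"dy":0,"dz":0,"ax":0,"ay":0,"az":0,"grip":0.8}]'

```text
clock: 8.22
position: [0.4973, -0.0089, 0.2014]
ee_rot: [-0.0, 0.766, 0.643, 0.0]
contact_force: [1.1, 2.4, -0.3]
width: 0.0172
gripper_force: 1.5
```

Call:
jog_arm --plan '[{"dx":-3,"dy":0,"dz":0,"ax":0,"ay":0,"az":0,"grip":0.8},{"dx":0,"dy":0,"dz":0,"ax":0,"ay":0,"az":0,"grip":0.8}]'

```text
clock: 8.38
position: [0.4967, -0.0118, 0.2015]
ee_rot: [-0.0, 0.766, 0.643, 0.0]
contact_force: [1.4, 3.9, -0.2]
width: 0.0171
gripper_force: 2.0
```

Call:
jog_arm --plan '[{"dx":-3,"dy":0,"dz":0,"ax":0,"ay":0,"az":0,"grip":0.8},{"dx":0,"dy":0,"dz":0,"ax":0,"ay":0,"az":0,"grip":0.8}]'

```text
clock: 8.55
position: [0.4962, -0.0148, 0.2015]
ee_rot: [-0.0, 0.766, 0.643, 0.0]
contact_force: [1.1, 5.2, 0.0]
width: 0.0171
gripper_force: 2.4
```

Call:
jog_arm --plan '[{"dx":-3,"dy":0,"dz":0,"ax":0,"ay":0,"az":0,"grip":0.8},{"dx":0,"dy":0,"dz":0,"ax":0,"ay":0,"az":0,"grip":0.8}]'

```text
clock: 8.72
position: [0.4957, -0.0176, 0.2015]
ee_rot: [-0.0, 0.766, 0.643, 0.0]
contact_force: [1.3, 5.3, -0.4]
width: 0.0172
gripper_force: 2.8
```

Call:
jog_arm --plan '[{"dx":0,"dy":0,"dz":1.5,"ax":0,"ay":0,"az":0,"grip":0.8},{"dx":0,"dy":0,"dz":1.5,"ax":0,"ay":0,"az":0,"grip":0.8},{"dx":0,"dy":0,"dz":0,"ax":0,"ay":0,"az":0,"grip":0.8}]'

```text
clock: 8.97
position: [0.4957, -0.0175, 0.1983]
ee_rot: [-0.0, 0.766, 0.643, 0.0]
contact_force: [1.6, 5.2, -0.8]
width: 0.0169
gripper_force: 2.8
```

```bash
python3 look.py pics/m5.png; python3 - <<'E'
from h import *
im=cv2.imread("pics/m5.png")
E
```

```text
8.9667 [ 1.6  5.2 -0.8] [ 0.49572557 -0.01747035  0.19834339] cradle [0.0006 0.0067] tipz 0.0248 0.01687516442617187
```

Call:
jog_arm --plan '[{"dx":3,"dy":0,"dz":0,"ax":0,"ay":0,"az":0,"grip":0.8},{"dx":0,"dy":0,"dz":0,"ax":0,"ay":0,"az":0,"grip":0.8}]'

```text
clock: 9.23
position: [0.4963, -0.0143, 0.1985]
ee_rot: [-0.0, 0.766, 0.643, 0.0]
contact_force: [1.2, 5.3, -0.2]
width: 0.0173
gripper_force: 2.6
```

Call:
jog_arm --plan '[{"dx":3,"dy":0,"dz":0,"ax":0,"ay":0,"az":0,"grip":0.8},{"dx":0,"dy":0,"dz":0,"ax":0,"ay":0,"az":0,"grip":0.8}]'

```text
clock: 9.4
position: [0.4968, -0.012, 0.1985]
ee_rot: [0.0, 0.765, 0.644, -0.001]
contact_force: [0.5, 1.0, -0.1]
width: 0.0173
gripper_force: 0.5
```

Call:
jog_arm --plan '[{"dx":6,"dy":0,"dz":0,"ax":0,"ay":0,"az":0,"grip":0.8},{"dx":0,"dy":0,"dz":-25,"ax":0,"ay":0,"az":0,"grip":0.8},{"dx":-16,"dy":0,"dz":0,"ax":0,"ay":0,"az":0,"grip":0.8},{"dx":-17,"dy":0,"dz":0,"ax":0,"ay":0,"az":0,"grip":0.8},{"dx":0,"dy":0,"dz":8,"ax":0,"ay":0,"az":0,"grip":0.8},{"dx":0,"dy":0,"dz":6,"ax":0,"ay":0,"az":0,"grip":0.8},{"dx":0,"dy":0,"dz":3,"ax":0,"ay":0,"az":0,"grip":0.8},{"dx":0,"dy":0,"dz":0,"ax":0,"ay":0,"az":0,"grip":0.8}]'

```text
clock: 10.07
position: [0.4919, -0.0382, 0.2055]
ee_rot: [-0.001, 0.765, 0.643, -0.001]
contact_force: [-0.4, -0.0, -0.1]
width: 0.0168
gripper_force: 0.0
```

Call:
jog_arm --plan '[{"dx":0,"dy":0,"dz":3,"ax":0,"ay":0,"az":0,"grip":0.8},{"dx":0,"dy":0,"dz":2,"ax":0,"ay":0,"az":0,"grip":0.8},{"dx":0,"dy":0,"dz":0,"ax":0,"ay":0,"az":0,"grip":0.8}]'

```text
clock: 10.32
position: [0.492, -0.0381, 0.2017]
ee_rot: [-0.0, 0.765, 0.644, -0.0]
contact_force: [-1.7, 0.8, 5.2]
width: 0.0169
gripper_force: 2.6
```

Call:
jog_arm --plan '[{"dx":0,"dy":0,"dz":1.5,"ax":0,"ay":0,"az":0,"grip":0.8},{"dx":0,"dy":0,"dz":0.5,"ax":0,"ay":0,"az":0,"grip":0.8},{"dx":0,"dy":0,"dz":0,"ax":0,"ay":0,"az":0,"grip":0.8}]'

```text
clock: 10.57
position: [0.4919, -0.038, 0.2016]
ee_rot: [-0.0, 0.765, 0.644, 0.0]
contact_force: [-5.3, 0.8, 20.9]
width: 0.017
gripper_force: 10.5
```

Call:
jog_arm --plan '[{"dx":0,"dy":0,"dz":-15,"ax":0,"ay":0,"az":0,"grip":0.8},{"dx":0,"dy":0,"dz":-40,"ax":0,"ay":0,"az":0,"grip":0.8},{"dx":0,"dy":0,"dz":-40,"ax":0,"ay":0,"az":0,"grip":0.8},{"dx":0,"dy":0,"dz":-40,"ax":0,"ay":0,"az":0,"grip":0.8},{"dx":0,"dy":0,"dz":-40,"ax":0,"ay":0,"az":0,"grip":0.3},{"dx":0,"dy":0,"dz":0,"ax":0,"ay":0,"az":0,"grip":0.3}]'

```text
clock: 11.07
position: [0.4942, -0.0385, 0.3822]
ee_rot: [0.006, 0.765, 0.644, 0.005]
contact_force: [2.0, 0.1, 0.7]
width: 0.0403
gripper_force: 0.0
```

```bash
python3 - <<'E'
from h import *
import pickle
from rig import sensors,imaging
s=sensors.get_state();print(s["clock"],s["position"],cr(s["position"]),s["width"],s["contact_force"])
w=imaging.get_image("wrist");pickle.dump(w,open("w6.pkl","wb"))
im=w["image"].astype(int)
# sheet colour: yellowish white (b lower than r)
m=((im[:,:,0]-im[:,:,2]>15)&(im[:,:,0]>90)).astype(np.uint8)
# expected home corners
for z in(.028,):
    for c in((-.045,0),(.045,0),(-.045,-.12),(.045,-.12)):print(c,proj(w,[*W(*c),z]).round(1))
# rear edge row / slopes by columns
x0=proj(w,[*W(0,0),.028])[0]
for x in(-40,-35,-10,0,10,35,40):
    q=proj(w,[*W(x/1e3,-.005),.028])[0].round().astype(int);col=im[q[1]-25:q[1]+25,q[0]]
    print(x,q,["%d,%d"%(v[0],v[0]-v[2]) for v in col[::4]])
# rib of plate from top picture
E
```

```text
11.0667 [ 0.49422841 -0.03851112  0.38218032] [ 0.00276963 -0.01424619] 0.04033410830638337 [1.97196855 0.1049924  0.65899171]
(-0.045, 0) [[257.  189.2]]
(0.045, 0) [[364.3 189.3]]
(-0.045, -0.12) [[263.2 315.5]]
(0.045, -0.12) [[359.  315.1]]
-40 [263 195] ['159,2', '160,3', '158,1', '160,3', '159,1', '125,4', '173,13', '173,14', '173,14', '172,14', '172,13', '174,14', '172,12']
-35 [269 195] ['164,1', '158,2', '156,3', '156,1', '155,2', '125,6', '173,14', '172,14', '173,13', '173,13', '172,14', '173,13', '173,14']
-10 [299 195] ['106,-3', '111,-4', '111,-3', '64,-2', '61,0', '133,11', '171,13', '172,13', '172,13', '172,13', '172,14', '162,12', '104,-1']
0 [311 195] ['66,-2', '63,-2', '112,-3', '81,-3', '61,1', '133,12', '174,14', '172,13', '172,14', '172,14', '171,13', '163,12', '106,1']
10 [323 195] ['104,-3', '112,-3', '114,-3', '80,-2', '60,1', '131,10', '172,14', '171,13', '172,14', '172,14', '173,14', '163,12', '105,1']
35 [352 195] ['85,0', '83,1', '84,0', '82,0', '82,1', '123,3', '172,13', '171,14', '171,14', '171,14', '171,13', '171,13', '171,14']
40 [358 195] ['88,0', '89,1', '89,1', '89,1', '83,2', '130,3', '171,14', '171,14', '171,14', '170,13', '171,14', '170,13', '170,14']
```

The sheet is home: its rear edge is where predicted and its top is at 28 mm. Now the plate.

Call:
jog_arm --plan '[{"dx":35.2,"dy":-12.9,"dz":0,"ax":0,"ay":0,"az":0,"grip":0.3},{"dx":35.2,"dy":-12.9,"dz":0,"ax":0,"ay":0,"az":0,"grip":0.3},{"dx":35.2,"dy":-12.9,"dz":0,"ax":0,"ay":0,"az":0,"grip":0.3},{"dx":35.2,"dy":-12.9,"dz":0,"ax":0,"ay":0,"az":0,"grip":0.3},{"dx":35.2,"dy":-12.9,"dz":0,"ax":0,"ay":0,"az":0,"grip":0.3},{"dx":35.2,"dy":-12.9,"dz":0,"ax":0,"ay":0,"az":0,"grip":0.3},{"dx":35.2,"dy":-12.9,"dz":0,"ax":0,"ay":0,"az":0,"grip":0.3},{"dx":35.2,"dy":-12.9,"dz":0,"ax":0,"ay":0,"az":0,"grip":0.3},{"dx":35.2,"dy":-12.9,"dz":0,"ax":0,"ay":0,"az":0,"grip":0.3},{"dx":0,"dy":0,"dz":0,"ax":0,"ay":0,"az":-0.82,"grip":0.3},{"dx":0,"dy":0,"dz":0,"ax":0,"ay":0,"az":-0.82,"grip":0.3},{"dx":0,"dy":0,"dz":0,"ax":0,"ay":0,"az":-0.82,"grip":0.3},{"dx":0,"dy":0,"dz":0,"ax":0,"ay":0,"az":-0.82,"grip":0.3},{"dx":0,"dy":0,"dz":0,"ax":0,"ay":0,"az":-0.82,"grip":0.3},{"dx":0,"dy":0,"dz":0,"ax":0,"ay":0,"az":0,"grip":0.3},{"dx":0,"dy":0,"dz":0,"ax":0,"ay":0,"az":0,"grip":0.3}]'

```text
clock: 12.45
position: [0.4318, 0.2936, 0.3731]
ee_rot: [-0.001, 0.612, 0.791, -0.001]
contact_force: [1.0, 1.0, 0.0]
width: 0.0596
gripper_force: 0.0
```

```bash
python3 - <<'E'
from h import *
import pickle
from rig import sensors,imaging
s=sensors.get_state();print(s["clock"],s["position"],s["width"],rot(s).apply([0,1,0]))
w=imaging.get_image("wrist");pickle.dump(w,open("w7.pkl","wb"));cv2.imwrite("pics/w7.png",w["image"][:,:,::-1])
g=w["image"].max(2);m=(g[:330]<45).astype(np.uint8)
n,l,st,c=cv2.connectedComponentsWithStats(m)
for i in range(1,n):
    if st[i,4]>20:
        r=cv2.minAreaRect(np.argwhere(l==i)[:,::-1].astype(np.float32));print(st[i],c[i].round(1),np.round(r[0],1),np.round(r[1],1),round(r[2],1))
print(proj(w,[.433,.294,.046]))
E
```

```text
12.45 [0.43180977 0.29356093 0.37305147] 0.059576440117325186 [ 0.96780419  0.25168991 -0.00268915]
[ 90 123  53  37 719] [126.  143.2] [114.8 140.4] [56.7 25.8] 14.5
[362 139  11  11  93] [367.2 143.9] [367. 144.] [10. 10.] 90.0
[ 315  164   21   89 1734] [324.9 207.3] [325. 208.] [88. 20.] 90.0
[227 304  19  26 325] [237.9 318.8] [236.  316.5] [25. 18.] 90.0
[394 304  19  26 313] [401.2 318.8] [403.  316.5] [18. 25.] 0.0
[581 307  59  23 414] [613.  316.2] [609.9 317.8] [21.5 58.2] 89.0
[200 317  18  13 145] [209.  323.7] [208.5 323. ] [12. 17.] 90.0
[421 317  20  13 155] [430.1 323.6] [430.5 323. ] [19.2 11.6] 63.4
[[324.10850968 214.71249518]]
```

View pics/w7.png

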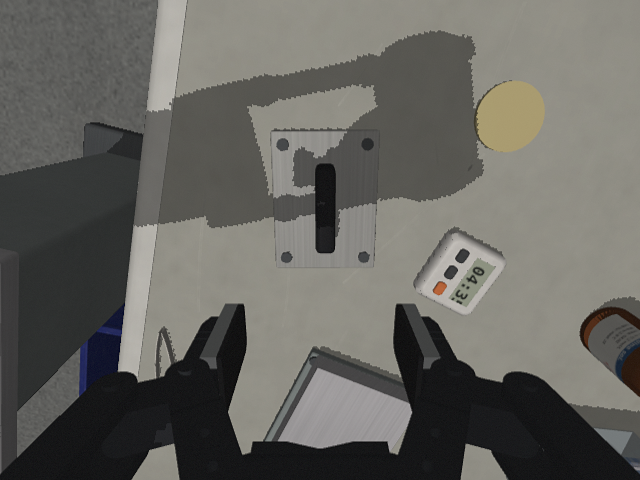

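The plate is in view at (271–379, 129–267), with the rib aligned to the image columns at about (325,208). It is the steel plate with the black rib.

```bash
python3 - <<'E'
from h import *
import pickle
from rig import sensors
w=pickle.load(open("w7.pkl","rb"));s=sensors.get_state()
g=cv2.cvtColor(w["image"],cv2.COLOR_RGB2GRAY)
H=[]
for u,v in((283,144),(367,144),(287,257),(363,257)):
    p=g[v-10:v+11,u-10:u+11];m=p<min(80,p.min()+30);yx=np.argwhere(m);H.append((u-10+yx[:,1].mean(),v-10+yx[:,0].mean()))
H=np.array(H);P=ray(w,H,.012);print(H.round(1).tolist(),P.round(4).tolist(),"c",P.mean(0))
a=lambda d:np.degrees(np.arctan2(d[1],d[0]))
print("ang x",a(P[1]-P[0]),a(P[3]-P[2]),"y",a(P[0]-P[2]),a(P[1]-P[3]))
Q=ray(w,[(271.5,130),(379,129.5),(376,267),(276,267)],.012);print("corner c",Q.mean(0))
for rr in(((315,165),(336,165)),((315,252),(336,252))):print("rib top end",ray(w,rr,.046).mean(0).round(4))
c=(P.mean(0)+Q.mean(0))/2
go(s,[c[0],c[1],.19],None)
E
```

```text
[[282.8, 144.4], [367.2, 143.7], [286.1, 256.8], [363.3, 256.8]] [[0.3872, 0.3345, 0.012], [0.4546, 0.3526, 0.012], [0.4124, 0.2378, 0.012], [0.4802, 0.2556, 0.012]] c [0.43360652 0.29513972 0.012     ]
ang x 15.10398848529377 14.692116100503675 y 104.59632439645854 104.82526225329002
corner c [0.43411597 0.29597739 0.012     ]
rib top end [0.4241 0.3318 0.046 ]
rib top end [0.4421 0.264  0.046 ]
tool shift mm [  1.5   2.8 183.3] yaw now 14.58
tool z [-2.1e-03 -8.0e-04 -1.0e+00]
```

Call:
jog_arm --plan '[{"dx":2,"dy":2.8,"dz":30,"ax":0,"ay":0,"az":-0.04,"grip":0.3},{"dx":0,"dy":0,"dz":40,"ax":0,"ay":0,"az":0,"grip":0.3},{"dx":0,"dy":0,"dz":40,"ax":0,"ay":0,"az":0,"grip":0.3},{"dx":0,"dy":0,"dz":40,"ax":0,"ay":0,"az":0,"grip":0.3},{"dx":0,"dy":0,"dz":25,"ax":0,"ay":0,"az":0,"grip":0.3},{"dx":0,"dy":0,"dz":0,"ax":0,"ay":0,"az":0,"grip":0.3},{"dx":0,"dy":0,"dz":0,"ax":0,"ay":0,"az":0,"grip":0.3}]'

```text
clock: 13.08
position: [0.4341, 0.2959, 0.1984]
ee_rot: [-0.001, 0.61, 0.793, -0.002]
contact_force: [0.3, 0.3, 0.3]
width: 0.0598
gripper_force: 0.0
```

Down 8 mm more, then close.

Call:
jog_arm --plan '[{"dx":0,"dy":0,"dz":8,"ax":0,"ay":0,"az":0,"grip":0.3},{"dx":0,"dy":0,"dz":0,"ax":0,"ay":0,"az":0,"grip":0.3},{"dx":0,"dy":0,"dz":0,"ax":0,"ay":0,"az":0,"grip":1},{"dx":0,"dy":0,"dz":0,"ax":0,"ay":0,"az":0,"grip":1},{"dx":0,"dy":0,"dz":0,"ax":0,"ay":0,"az":0,"grip":1},{"dx":0,"dy":0,"dz":0,"ax":0,"ay":0,"az":0,"grip":1},{"dx":0,"dy":0,"dz":0,"ax":0,"ay":0,"az":0,"grip":1},{"dx":0,"dy":0,"dz":0,"ax":0,"ay":0,"az":0,"grip":1},{"dx":0,"dy":0,"dz":0,"ax":0,"ay":0,"az":0,"grip":1},{"dx":0,"dy":0,"dz":0,"ax":0,"ay":0,"az":0,"grip":1}]' --grip_force 70

```text
clock: 13.92
position: [0.4348, 0.2963, 0.1926]
ee_rot: [0.0, 0.609, 0.793, 0.001]
contact_force: [-0.4, -0.9, 6.0]
width: 0.0145
gripper_force: 70.8
```

```bash
python3 - <<'E'
from h import *
from rig import sensors
s=sensors.get_state();print(s["clock"],s["position"],s["width"],s["gripper_force"],s["contact_force"],rot(s).apply([0,1,0]),rot(s).apply([0,0,1]))
# plate centre in tool x, from measured centre
for c in((.4336,.2951),(.4341,.2960),(.4331,.2979)):print(rot(s).inv().apply(np.array([*c,.006])-s["position"]).round(4))
E
```

```text
13.9167 [0.43477608 0.29633772 0.1925918 ] 0.01447988632399104 70.76566815376282 [-0.44788863 -0.89788119  6.01594557] [0.9662775  0.25749688 0.00177658] [ 1.59507357e-03  9.13757755e-04 -9.99998310e-01]
[-0.001  -0.0018  0.1866]
[-0.0002 -0.0011  0.1866]
[ 0.0019 -0.0015  0.1866]
```

Call:
jog_arm --plan '[{"dx":0,"dy":0,"dz":-10,"ax":0,"ay":0,"az":0,"grip":1},{"dx":0,"dy":0,"dz":-25,"ax":0,"ay":0,"az":0,"grip":1},{"dx":0,"dy":0,"dz":-35,"ax":0,"ay":0,"az":0,"grip":1},{"dx":0,"dy":0,"dz":-35,"ax":0,"ay":0,"az":0,"grip":1},{"dx":0,"dy":0,"dz":-15,"ax":0,"ay":0,"az":0,"grip":1},{"dx":0,"dy":0,"dz":0,"ax":0,"ay":0,"az":0,"grip":1},{"dx":0,"dy":0,"dz":0,"ax":0,"ay":0,"az":0,"grip":1}]'

```text
clock: 14.5
position: [0.4342, 0.296, 0.3119]
ee_rot: [0.0, 0.609, 0.793, 0.0]
contact_force: [-0.5, -0.5, -4.5]
width: 0.0149
gripper_force: 69.5
```

```bash
python3 - <<'E'
from h import *
import pickle
from rig import sensors,imaging
s=sensors.get_state();print(s["clock"],s["position"],s["width"],s["gripper_force"],s["contact_force"])
w=imaging.get_image("wrist");pickle.dump(w,open("w8.pkl","wb"));s=sensors.get_state()
r=rot(s);T=lambda q:s["position"]+r.apply(q)
# expected: plate centre at tool z .1866 -> top at .1806 ; holes +-36,+-51 ; corners
for q in((-.045,.061),(.045,.061)):print("corner px",proj(w,T([q[1],q[0],.1806])).round(1))
E=w["extrinsics"];K=w["K"];o=r.inv().apply(-E[:3,:3].T@E[:3,3]-s["position"])
g=cv2.cvtColor(w["image"],cv2.COLOR_RGB2GRAY)
def tool(px,z):
    d=r.inv().apply(E[:3,:3].T@np.array([(px[0]-K[0,2])/K[0,0],-(px[1]-K[1,2])/K[1,1],-1]));return o+d*(z-o[2])/d[2]
for sg in(-1,1):
    u,v=proj(w,T([.0505,sg*.035,.1806]))[0].round().astype(int)
    p=g[v-25:v+26,u-25:u+26];m=(p<70).astype(np.uint8);n,l,st,c=cv2.connectedComponentsWithStats(m)
    for i in range(1,n):
        if 100<st[i,4]<700:print("hole",sg,(u,v),c[i].round(1)+[u-25,v-25],st[i,4],tool(c[i]+[u-25,v-25],.1806).round(4))
print("row profile col320",g[130:220:4,320].tolist())
for row in(190,215):print(row,np.argwhere(np.abs(np.diff(g[row,120:520].astype(int)))>22).ravel()+120)
E
```

```text
14.5 [0.43415068 0.2959879  0.31191734] 0.014851392726472987 69.53938007354736 [-0.54291255 -0.49592088 -4.51513358]
corner px [[203.1 163.9]]
corner px [[437.3 163.8]]
hole 1 (np.int64(409), np.int64(191)) [409.7 194.2] 550 [0.0491 0.0353 0.1806]
row profile col320 [98, 99, 98, 97, 98, 98, 98, 99, 74, 123, 165, 165, 165, 165, 164, 164, 164, 166, 121, 93, 94, 93, 94]
190 [126 205 216 240 241 244 333 334 397 422 497]
215 [207 300 304 306 475]
```

Call:
jog_arm --plan '[{"dx":-18,"dy":-2.2,"dz":0,"ax":0,"ay":0,"az":0,"grip":1},{"dx":-36,"dy":-4.4,"dz":0,"ax":0,"ay":0,"az":0,"grip":1},{"dx":-36,"dy":-4.4,"dz":0,"ax":0,"ay":0,"az":0,"grip":1},{"dx":-36,"dy":-4.4,"dz":0,"ax":0,"ay":0,"az":0,"grip":1},{"dx":-36,"dy":-4.4,"dz":0,"ax":0,"ay":0,"az":0,"grip":1},{"dx":-36,"dy":-4.4,"dz":0,"ax":0,"ay":0,"az":0,"grip":1},{"dx":-36,"dy":-4.4,"dz":0,"ax":0,"ay":0,"az":0,"grip":1},{"dx":-36,"dy":-4.4,"dz":0,"ax":0,"ay":0,"az":0,"grip":1},{"dx":-36,"dy":-4.4,"dz":0,"ax":0,"ay":0,"az":0,"grip":1},{"dx":-36,"dy":-4.4,"dz":0,"ax":0,"ay":0,"az":0,"grip":1},{"dx":-28,"dy":-3.6,"dz":0,"ax":0,"ay":0,"az":0,"grip":1},{"dx":0,"dy":0,"dz":0,"ax":0,"ay":0,"az":0.83,"grip":1},{"dx":0,"dy":0,"dz":0,"ax":0,"ay":0,"az":0.83,"grip":1},{"dx":0,"dy":0,"dz":0,"ax":0,"ay":0,"az":0.83,"grip":1},{"dx":0,"dy":0,"dz":0,"ax":0,"ay":0,"az":0.83,"grip":1},{"dx":0,"dy":0,"dz":0,"ax":0,"ay":0,"az":0.83,"grip":1},{"dx":0,"dy":0,"dz":0,"ax":0,"ay":0,"az":0,"grip":1},{"dx":0,"dy":0,"dz":0,"ax":0,"ay":0,"az":0,"grip":1}]'

```text
clock: 16.05
position: [0.4852, -0.0729, 0.3096]
ee_rot: [-0.002, 0.765, 0.644, -0.001]
contact_force: [0.6, 0.9, -2.9]
width: 0.0151
gripper_force: 69.4
```

```bash
python3 - <<'E'
from h import *
import pickle
from rig import sensors,imaging
s=sensors.get_state();print(s["clock"],s["position"],cr(s["position"]),s["contact_force"]);go(s,[*W(0,-.05),.2266],PSI)
w=imaging.get_image("wrist");g=cv2.cvtColor(w["image"],cv2.COLOR_RGB2GRAY)
# check ledge side edges (x=+-56) at y=60..80, z=.031
for y in(.045,.06,.08):
    a=proj(w,[[*W(-.056,y),.031],[*W(.056,y),.031]]);row=int(round(a[0,1]))
    e=np.abs(np.diff(g[row].astype(int)));print(y,a.round(1).tolist(),[ (i,int(e[i])) for i in range(640) if e[i]>18 and min(abs(i-a[0,0]),abs(i-a[1,0]))<14])
E
```

```text
16.05 [ 0.48519549 -0.07291887  0.30960904] [-8.93279119e-05 -4.97048055e-02] [ 0.60759427  0.862839   -2.88407761]
tool shift mm [-0.3  0.4 83. ] yaw now -9.86
az 0.04043140159431857
tool z [-0.0041  0.0013 -1.    ]Traceback (most recent call last):
  File "<stdin>", line 9, in <module>
IndexError: index 639 is out of bounds for axis 0 with size 639
```

```bash
python3 - <<'E'
from h import *
import pickle
from rig import sensors,imaging
s=sensors.get_state();print(rot(s).apply([0,0,1]).round(4))
w=imaging.get_image("wrist");pickle.dump(w,open("w9.pkl","wb"));g=cv2.cvtColor(w["image"],cv2.COLOR_RGB2GRAY)
for y in(.035,.045,.06,.08):
    a=proj(w,[[*W(-.056,y),.031],[*W(.056,y),.031]]);row=int(round(a[0,1]))
    if not 0<=row<480:continue
    e=np.abs(np.diff(g[row].astype(int)));print(y,a.round(1).tolist(),[ (i+.5,int(e[i])) for i in range(639) if e[i]>12 and min(abs(i-a[0,0]),abs(i-a[1,0]))<14])
a=proj(w,[[*W(-.03,.03),.031],[*W(.03,.03),.031]]);row=int(a[0,1]);e=np.abs(np.diff(g[row].astype(int)));print("notch",a.round(1).tolist(),[(i+.5,int(e[i])) for i in range(int(a[0,0])-12,int(a[1,0])+12) if e[i]>12])
E
```

```text
[-0.0033  0.0011 -1.    ]
0.035 [[229.7, 99.2], [416.6, 100.0]] [(226.5, 45), (228.5, 33), (229.5, 32), (414.5, 30), (416.5, 22)]
0.045 [[228.5, 81.2], [418.0, 82.1]] [(225.5, 49), (227.5, 49), (228.5, 13), (415.5, 15), (416.5, 16), (418.5, 14)]
0.06 [[226.6, 53.4], [420.2, 54.2]] [(223.5, 39), (225.5, 41), (226.5, 19), (418.5, 22), (420.5, 18)]
0.08 [[224.1, 14.3], [423.3, 15.1]] [(220.5, 29), (222.5, 14), (223.5, 55), (421.5, 28), (423.5, 24)]
notch [[273.3, 108.2], [372.7, 108.6]] [(270.5, 31), (271.5, 84), (272.5, 14), (275.5, 19), (278.5, 19), (279.5, 18), (293.5, 20), (296.5, 19), (311.5, 19), (314.5, 20), (367.5, 18), (371.5, 30)]
```

Call:
jog_arm --plan '[{"dx":-0.3,"dy":-0.2,"dz":20,"ax":0,"ay":0,"az":0.04,"grip":1},{"dx":0,"dy":0,"dz":20,"ax":0,"ay":0,"az":0,"grip":1},{"dx":0,"dy":0,"dz":20,"ax":0,"ay":0,"az":0,"grip":1},{"dx":0,"dy":0,"dz":10,"ax":0,"ay":0,"az":0,"grip":1},{"dx":0,"dy":0,"dz":4,"ax":0,"ay":0,"az":0,"grip":1},{"dx":0,"dy":0,"dz":0,"ax":0,"ay":0,"az":0,"grip":1}]'

```text
clock: 16.65
position: [0.4852, -0.0732, 0.2364]
ee_rot: [-0.001, 0.767, 0.642, -0.001]
contact_force: [-0.7, 0.4, -3.2]
width: 0.0148
gripper_force: 69.3
```

Call:
jog_arm --plan '[{"dx":0,"dy":0,"dz":3,"ax":0,"ay":0,"az":0,"grip":1},{"dx":0,"dy":0,"dz":3,"ax":0,"ay":0,"az":0,"grip":1},{"dx":0,"dy":0,"dz":0,"ax":0,"ay":0,"az":0,"grip":1}]'

```text
clock: 16.9
position: [0.4857, -0.0733, 0.2316]
ee_rot: [0.0, 0.767, 0.641, 0.0]
contact_force: [-1.3, 0.6, -3.8]
width: 0.0146
gripper_force: 69.4
```

Call:
jog_arm --plan '[{"dx":0,"dy":0,"dz":3,"ax":0,"ay":0,"az":0,"grip":1},{"dx":0,"dy":0,"dz":2,"ax":0,"ay":0,"az":0,"grip":1},{"dx":0,"dy":0,"dz":0,"ax":0,"ay":0,"az":0,"grip":1}]'

```text
clock: 17.15
position: [0.4857, -0.0733, 0.2263]
ee_rot: [0.0, 0.767, 0.641, 0.0]
contact_force: [0.2, 0.1, -3.5]
width: 0.015
gripper_force: 69.4
```

Call:
jog_arm --plan '[{"dx":-3,"dy":0,"dz":0,"ax":0,"ay":0,"az":0,"grip":1},{"dx":-3,"dy":0,"dz":0,"ax":0,"ay":0,"az":0,"grip":1},{"dx":-3,"dy":0,"dz":0,"ax":0,"ay":0,"az":0,"grip":1},{"dx":0,"dy":0,"dz":0,"ax":0,"ay":0,"az":0,"grip":1}]'

```text
clock: 17.48
position: [0.4842, -0.0822, 0.2267]
ee_rot: [-0.0, 0.768, 0.641, 0.001]
contact_force: [0.7, 4.8, -2.2]
width: 0.0147
gripper_force: 69.6
```

Call:
jog_arm --plan '[{"dx":-2.5,"dy":0,"dz":0,"ax":0,"ay":0,"az":0,"grip":1},{"dx":0,"dy":0,"dz":0,"ax":0,"ay":0,"az":0,"grip":1}]'

```text
clock: 17.65
position: [0.4838, -0.0843, 0.2267]
ee_rot: [-0.0, 0.768, 0.641, 0.001]
contact_force: [0.6, 5.2, -1.2]
width: 0.0149
gripper_force: 69.6
```

```bash
python3 - <<'E'
from h import *
from rig import sensors
s=sensors.get_state();f=s["contact_force"];print(s["clock"],s["position"],cr(s["position"]),"f cradle",f[:2]@U,f[:2]@V,f[2],"plate z",s["position"][2]-.1866);go(s,[*W(0,-.0635),.2206],PSI)
E
```

```text
17.65 [ 0.48376833 -0.0843202   0.22668773] [ 0.00050504 -0.06117973] f cradle -0.3299767830376765 5.226140605877605 -1.2166070796994464 plate z 0.04008773189026363
tool shift mm [-2.3 -0.5  6.1] yaw now -10.27
az -0.028671606765281393
tool z [ 8.0e-04  1.6e-03 -1.0e+00]
```

Call:
jog_arm --plan '[{"dx":-3,"dy":0,"dz":0,"ax":0,"ay":0,"az":0,"grip":1},{"dx":-0.5,"dy":0,"dz":0,"ax":0,"ay":0,"az":0,"grip":1},{"dx":0,"dy":0,"dz":0,"ax":0,"ay":0,"az":0,"grip":1}]'

```text
clock: 17.9
position: [0.4832, -0.0875, 0.2267]
ee_rot: [-0.0, 0.768, 0.641, 0.001]
contact_force: [1.0, 5.9, -1.9]
width: 0.0151
gripper_force: 69.6
```

Call:
jog_arm --plan '[{"dx":0,"dy":0,"dz":2,"ax":0,"ay":0,"az":0,"grip":1},{"dx":0,"dy":0,"dz":1.5,"ax":0,"ay":0,"az":0,"grip":1},{"dx":0,"dy":0,"dz":0,"ax":0,"ay":0,"az":0,"grip":1}]'

```text
clock: 18.15
position: [0.4832, -0.0875, 0.223]
ee_rot: [-0.0, 0.767, 0.641, 0.001]
contact_force: [0.8, 4.8, -2.3]
width: 0.015
gripper_force: 69.7
```

Call:
jog_arm --plan '[{"dx":0,"dy":0,"dz":1.5,"ax":0,"ay":0,"az":0,"grip":1},{"dx":0,"dy":0,"dz":1,"ax":0,"ay":0,"az":0,"grip":1},{"dx":0,"dy":0,"dz":0,"ax":0,"ay":0,"az":0,"grip":1}]'

```text
clock: 18.4
position: [0.4832, -0.0874, 0.2207]
ee_rot: [-0.0, 0.767, 0.641, 0.001]
contact_force: [1.1, 6.5, -1.1]
width: 0.0146
gripper_force: 69.8
```

```bash
cat > st.py <<'E'
from h import *
from rig import sensors
s=sensors.get_state();f=s["contact_force"];print(s["clock"],s["position"],cr(s["position"]),"f cradle",f[:2]@U,f[:2]@V,f[2],"plate z",s["position"][2]-.1866,"moment",s["moment"].round(2));go(s,[*W(0,-.0635),.2206],PSI)
E
python3 st.py
```

```text
18.4 [ 0.48317462 -0.08741352  0.22069975] [ 0.000463   -0.06432922] f cradle -0.09647173225501743 6.601834891169234 -1.083916074176674 plate z 0.03409974527934126 moment [ 0.92 -0.26  0.15]
tool shift mm [ 0.8 -0.5  0.1] yaw now -10.25
az -0.02488697682546596
tool z [ 8.0e-04  1.6e-03 -1.0e+00]
```

Plate z is 34.1 mm, nominally home. I'll press a bit more and check for contact.

Call:
jog_arm --plan '[{"dx":0,"dy":0,"dz":1.5,"ax":0,"ay":0,"az":0,"grip":1},{"dx":0,"dy":0,"dz":1,"ax":0,"ay":0,"az":0,"grip":1},{"dx":0,"dy":0,"dz":0,"ax":0,"ay":0,"az":0,"grip":1}]'

```text
clock: 18.65
position: [0.4831, -0.0873, 0.2206]
ee_rot: [-0.0, 0.767, 0.641, 0.001]
contact_force: [-3.5, 8.2, 18.6]
width: 0.0147
gripper_force: 72.5
```

Call:
jog_arm --plan '[{"dx":1.5,"dy":0,"dz":0,"ax":0,"ay":0,"az":0,"grip":1},{"dx":1.5,"dy":0,"dz":0,"ax":0,"ay":0,"az":0,"grip":1},{"dx":0,"dy":0,"dz":0,"ax":0,"ay":0,"az":0,"grip":1}]'

```text
clock: 18.9
position: [0.4834, -0.086, 0.2206]
ee_rot: [0.002, 0.767, 0.642, -0.001]
contact_force: [-6.0, -2.3, 16.7]
width: 0.0145
gripper_force: 72.4
```

```bash
python3 st.py
```

```text
18.9 [ 0.48340133 -0.08603263  0.22056052] [ 0.00044403 -0.06292998] f cradle -5.499978027532267 -3.2729647748310926 16.742059144406547 plate z 0.03396052238790609 moment [-0.08  0.95 -0.01]
tool shift mm [-0.6 -0.4 -0. ] yaw now -10.12
az -0.003141165576650451
tool z [ 9.0e-04 -3.5e-03 -1.0e+00]
```

Call:
jog_arm --plan '[{"dx":0,"dy":0,"dz":-1.5,"ax":0,"ay":0,"az":0,"grip":1},{"dx":0,"dy":0,"dz":0,"ax":0,"ay":0,"az":0,"grip":0.6},{"dx":0,"dy":0,"dz":0,"ax":0,"ay":0,"az":0,"grip":0.6},{"dx":0,"dy":0,"dz":0,"ax":0,"ay":0,"az":0,"grip":0.6},{"dx":0,"dy":0,"dz":0,"ax":0,"ay":0,"az":0,"grip":0.6},{"dx":0,"dy":0,"dz":-15,"ax":0,"ay":0,"az":0,"grip":0.6},{"dx":0,"dy":0,"dz":-30,"ax":0,"ay":0,"az":0,"grip":0.6},{"dx":0,"dy":0,"dz":-20,"ax":0,"ay":0,"az":0,"grip":1},{"dx":0,"dy":0,"dz":0,"ax":0,"ay":0,"az":0,"grip":1},{"dx":0,"dy":0,"dz":0,"ax":0,"ay":0,"az":0,"grip":1},{"dx":0,"dy":0,"dz":0,"ax":0,"ay":0,"az":0,"grip":1},{"dx":0,"dy":0,"dz":0,"ax":0,"ay":0,"az":0,"grip":1}]'

```text
clock: 19.9
position: [0.4829, -0.085, 0.2832]
ee_rot: [-0.001, 0.767, 0.641, -0.001]
contact_force: [0.4, 0.1, 0.5]
width: 0.0002
gripper_force: 0.0
```

```bash
python3 st.py
```

```text
19.9 [ 0.48294529 -0.08501699  0.28323218] [-0.00018304 -0.06201005] f cradle 0.3664154931863694 0.20356025294999563 0.5444864887208835 plate z 0.09663217662451556 moment [0.   0.   0.03]
tool shift mm [-1.5  0.4 62.6] yaw now -10.22
az -0.020029247978323877
tool z [-2.6e-03  8.0e-04 -1.0e+00]
```

Call:
jog_arm --plan '[{"dx":25,"dy":0.3,"dz":0,"ax":0,"ay":0,"az":0,"grip":1},{"dx":0,"dy":0,"dz":20,"ax":0,"ay":0,"az":0,"grip":1},{"dx":0,"dy":0,"dz":12,"ax":0,"ay":0,"az":0,"grip":1},{"dx":0,"dy":0,"dz":3,"ax":0,"ay":0,"az":0,"grip":1},{"dx":0,"dy":0,"dz":2,"ax":0,"ay":0,"az":0,"grip":1},{"dx":0,"dy":0,"dz":0,"ax":0,"ay":0,"az":0,"grip":1}]'

```text
clock: 20.4
position: [0.487, -0.06, 0.2474]
ee_rot: [-0.002, 0.767, 0.641, -0.001]
contact_force: [-3.3, 2.8, 8.7]
width: -0.0002
gripper_force: 4.5
```

Call:
jog_arm --plan '[{"dx":0,"dy":0,"dz":1.5,"ax":0,"ay":0,"az":0,"grip":1},{"dx":0,"dy":0,"dz":0,"ax":0,"ay":0,"az":0,"grip":1}]'

```text
clock: 20.57
position: [0.487, -0.06, 0.2474]
ee_rot: [-0.002, 0.767, 0.641, -0.001]
contact_force: [-6.8, 3.5, 19.7]
width: 0.0001
gripper_force: 9.8
```

Call:
jog_arm --plan '[{"dx":0,"dy":0,"dz":-15,"ax":0,"ay":0,"az":0,"grip":1},{"dx":0,"dy":0,"dz":-38,"ax":0,"ay":0,"az":0,"grip":1},{"dx":0,"dy":0,"dz":-38,"ax":0,"ay":0,"az":0,"grip":1},{"dx":0,"dy":0,"dz":-38,"ax":0,"ay":0,"az":0,"grip":1},{"dx":-20,"dy":0,"dz":-20,"ax":0,"ay":0,"az":0,"grip":1},{"dx":0,"dy":0,"dz":0,"ax":0,"ay":0,"az":0,"grip":1},{"dx":0,"dy":0,"dz":0,"ax":0,"ay":0,"az":0,"grip":1}]'

```text
clock: 21.15
position: [0.4847, -0.0808, 0.3955]
ee_rot: [0.001, 0.768, 0.641, 0.0]
contact_force: [-0.6, 0.5, -0.7]
width: -0.0003
gripper_force: 0.0
```

```bash
python3 - <<'E'
from h import *
import pickle
from rig import sensors,imaging
s=sensors.get_state();print(s["clock"],s["position"],cr(s["position"]))
w=imaging.get_image("wrist");pickle.dump(w,open("w10.pkl","wb"));g=cv2.cvtColor(w["image"],cv2.COLOR_RGB2GRAY)
for x,y in((-.036,-.0105),(.036,-.0105),(-.036,-.1115),(.036,-.1115)):
    u,v=proj(w,[*W(x,y),.040])[0].round().astype(int)
    p=g[v-12:v+13,u-12:u+13];n,l,st,c=cv2.connectedComponentsWithStats((p<75).astype(np.uint8))
    for i in range(1,n):
        if 40<st[i,4]<250:
            q=ray(w,c[i]+[u-12,v-12],.040)[0];print((x,y),st[i,4],(cr(q)*1e3).round(1))
for x in(-.02,.02):
    for y0,z in((0.,.040),(-.122,.045)):
        a=proj(w,[[*W(x,y0+.012),z],[*W(x,y0-.012),z]]).round().astype(int);print(x,y0,a.tolist(),g[min(a[:,1]):max(a[:,1])+1,a[0,0]].tolist())
E
```

```text
21.15 [ 0.48469274 -0.08081319  0.39547047] [ 0.00080012 -0.05756495]
(-0.036, -0.0105) 137 [-35.  -11.6]
(0.036, -0.0105) 90 [43.5 -8.7]
(0.036, -0.0105) 148 [ 34.9 -11.6]
(-0.036, -0.1115) 93 [ -35.2 -111.5]
(0.036, -0.1115) 94 [  34.8 -111.5]
-0.02 0.0 [[294, 121], [294, 151]] [70, 70, 71, 70, 72, 69, 71, 70, 70, 69, 71, 70, 71, 67, 64, 56, 71, 77, 79, 78, 79, 78, 79, 79, 79, 79, 78, 78, 77, 79, 79]
-0.02 -0.122 [[297, 265], [297, 289]] [138, 137, 138, 137, 137, 137, 137, 138, 144, 88, 30, 13, 15, 16, 18, 26, 32, 33, 34, 31, 33, 33, 31, 33, 31]
0.02 0.0 [[344, 121], [343, 151]] [72, 71, 71, 70, 70, 70, 69, 69, 70, 70, 70, 70, 70, 65, 69, 59, 70, 77, 75, 76, 76, 76, 74, 76, 76, 75, 75, 75, 75, 75, 76]
0.02 -0.122 [[342, 264], [341, 289]] [128, 126, 128, 128, 128, 128, 129, 128, 133, 94, 49, 24, 16, 14, 21, 16, 28, 31, 33, 32, 34, 31, 31, 30, 30, 32]
```

The holes put the plate at x≈0, y≈-61.5 mm, square and level, so I'm handing in.

```bash
python3 -c "
from rig import manip
print(manip.sign_off())"
```

```text
the job is handed in; nothing more can be done
None
```

I built the stack and handed it in at about 21 s: the separator lies flat behind the lip, the steel plate is pressed home on it at cradle x≈0, y≈-61.5 mm, and the stop was pressed back about 11 mm at most by my measurements (limit 21 mm).

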